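# Feed the slide carton through the chute flap

## Task

Without gripping or lifting it, gently push the small green-and-white slide carton along the steel deck, through the hanging orange flap, until it tips over the inner edge and slides down the chute. Then draw the fingers back out of the mouth so that the flap swings fully shut. Leave the other things on the table where they are.

Things in the scene. Friction and masses are not known exactly. Their poses are not given: they have to be found in the camera images.
- chute: Fixed feed chute on the table, 322 mm long (x -160 to +162), 128 mm wide. Origin on the table top under the closed flap, mid-width; x is level and points the way the carton goes in, z up. White cheeks (x -14 to +158, tops 147 mm above the table) stand 118 mm apart. A clear cover over x = +60 to +160, 151 mm high; between the cheeks before it fingers may enter from above.
- mouth (a point): Point on the steel deck, mid-width, straight under the closed flap: chute x = y = 0, 85 mm above the table. The level deck runs from chute x = -160 to +34 mm, 118 mm wide between side rails 13 mm higher than it. From its inner edge at x = +34 a slick ramp falls 34 degrees to the end wall at x = +157.
- flap (a joint): Orange gravity flap (20 g): 0 hanging shut, up to 1.5 rad as its lower edge swings inwards (chute +x); falls shut by itself. Pivot line along chute y at x = 0, 58 mm above the deck.
- flap_panel (a point): Middle of the flap's panel, 36.5 mm from the pivot. The panel is 110 mm wide, 4 mm thick, and spans 21 to 52 mm from the pivot; it hangs on two side arms, 94 mm apart inside. Above it, between the arms, is open air with no cross bar. Wide open, the panel begins 21 mm inside the mouth.
- carton_mid (a point): Centre of the green-and-white slide carton, 55 x 85 x 32 mm, 0.14 to 0.28 kg, flat on the deck outside the flap, its 85 mm side (own y axis) roughly along the feed direction. Once this point passes the deck's inner edge (chute x = +34; the carton's rear is then 8 mm short of the flap plane) it tips and slides down by itself to the end wall.
- filter_carton: Bystander: larger yellow-and-white carton, 87 x 122 x 45 mm, on the table; origin at the centre of its underside.
- black_jar: Bystander: clear jar with a black cap, 43 mm across, 72 mm high; origin at the centre of its underside.
- white_jar: Bystander: clear jar with a white cap, 43 mm across, 72 mm high; origin at the centre of its underside.
- marker_pen: Bystander: black marker, 135 mm long (its y axis), 12 mm thick, lying on the table; origin at the centre of its underside.
- carton: The same slide carton; origin at the centre of its underside.
Not all that is in view belongs to the job. What is shaped like the carton but turquoise is not meant.

How it is judged:
By the outcome, as a careful person would: the job done as asked, in the order asked, and still so for the second after the job is handed in, with the robot touching nothing.
It also fails if it takes over 35 s, if anything falls off the work surface, if the arm or the gripper's body presses on something with over 40 N, if the wrist force passes 120 N, or if a joint passes its speed limit or range.

## Robot

A 6-joint arm with a two-finger parallel gripper is mounted at the origin on a cart in front of the work surface, level with it; the furniture and walls round the work are solid. World frame = base frame: x ahead of the robot, y to its left, z up, the work surface at z = 0. Lengths are in mm, angles in rad, forces in N, time in s.
With the tool pointing down it reaches from about 325 to 875 mm from the base axis. Payload 4.4 kg.
Tool frame: the origin (TCP) lies on the centre line of the jaws, within the pads' length; the fingertips stand ahead of it and the grasp point (between the pads) lies 6 mm ahead of it (ctrl.tcp_to_tips is the z of the fingertips in the tool frame, in mm); z points along the fingers, y is the direction in which the jaws open and shut (so a half turn about z gives the same grasp; the last joint's range is limited). The gripper opens to 85 mm and grips with 20 to 120 N. Pads are 22 mm wide; open, the fingers measure 114 mm over their backs; the gripper's body (76 mm by 85 mm) begins 54 mm behind the grasp point. The pads swing forward as they close: fully open they stand 13 mm farther back than shut.
Start: joints at [-1.466, 0.207, 1.542, -0, 1.393, -0.15], TCP at [144.917, -556.441, 256.282] pointing down, gripper open.
Joint ranges: [-2.73, 2.73], [-0.86, 2.22], [0.23, 2.46], [-1.11, 4.25], [0.08, 2.63], [-2.82, 2.82]. Speed limits (rad/s): [2.79, 2.79, 3.14, 3.14, 3.14, 3.14].

## Interface

Orientations are given as a 3x3 rotation matrix whose columns are the frame's x, y, z axes.
In Python, from plant import ctrl, sensors, optics gives the robot as it stands. Calls block until the motion is done:
- ctrl.move_ptp(position, orientation): joint-space move of the TCP to a pose.
- ctrl.move_l(position, rot=None, vel=150, threshold=None): straight line of the TCP; rot=None keeps the orientation; vel is the mean speed in mm/s. With threshold (N) it stops when the force on the tool has changed by that much, and returns True; else False.
- ctrl.set_joints(angles): joint-space move.
- ctrl.gripper_to(opening, force=None): finger opening in mm; force is the grip in N (None keeps the last); returns when the fingers have stopped.
- ctrl.hold(seconds).
- ctrl.solve_ik(position, orientation): joint angles nearest the present ones, or None.
- sensors.read_state(): the state.
- optics.grab_frame(name): name is "scene" or "side" or "wrist"; returns (picture, depth): 400x640x3 uint8, red, green, blue; 400x640 float32, mm along the optical axis (not along the pixel's ray), 0 where there is no reading.
- optics.camera_params(name): a dict with "mtx" (3x3 intrinsics, pixels), "R" (3x3) and "t" (3): a world point X has camera coordinates R X + t; the wrist camera has in their place "T_tool_cam" (4x4, takes a point from camera to tool coordinates, whose origin is the TCP and whose axes are the flange's). Camera axes: x right, y down, z forward; pixel columns grow to the right and rows downward; lengths in mm; the calibration is good to about 2 mm. A picture is of the moment at which its call begins: read the wrist's pose just before it. camera_params takes no time and is no camera call.
A pose or a line that the arm cannot do raises ctrl.MotionError and nothing moves.
- ctrl.finish_job(): hands the job in, once; it reports no verdict.
The state is a dict: "t": time; "q": joint angles; "qvel": joint speeds; "tau": joint torques, N m; "eef_pos": TCP position; "eef_rot": TCP orientation; "force": force on the tool from outside, world axes, zero at the start; "wrist_torque": the same for the moment, N m; "grip_width": finger opening in mm.
Only numpy, scipy, OpenCV 4.12 (cv2) and the standard library are available. Lean on these libraries where they do the work, as an engineer would, in place of code of your own. Each camera call takes 0.05 s, during which the arm holds its last target. There are 200 camera calls.

## Working session

There is one attempt and no reset: what is moved stays moved. The work goes in short steps, each a Python script; the robot and the scene stay as the last script left them, time stands still between calls to the robot, and variables do not carry over. Pictures are saved under pics/ and viewed, about 8 in all and at most 12, crops included, and the job is handed in when it is done.

```bash
mkdir -p pics; ls; python3 - <<'E'
from plant import ctrl,sensors,optics
import cv2,numpy as np
ims=[]
for n in("scene","side"):
    p,d=optics.grab_frame(n); np.savez(f"pics/{n}.npz",p=p,d=d,**{k:v for k,v in optics.camera_params(n).items()})
    cv2.imwrite(f"pics/{n}0.png",p[:,:,::-1])
print(ctrl.tcp_to_tips,sensors.read_state()["t"])
print(optics.camera_params("wrist"))
E
```

```text
pics
25.0 0.1
{'mtx': array([[323.21076375,   0.        , 320.08047993],
       [  0.        , 323.21076375, 202.08160595],
       [  0.        ,   0.        ,   1.        ]]), 'T_tool_cam': array([[ 8.16893454e-04, -9.61717388e-01, -2.74041966e-01,
         7.00335723e+01],
       [ 9.99999163e-01,  1.06046878e-03, -7.40683975e-04,
         2.13121337e+00],
       [ 1.00294161e-03, -2.74041132e-01,  9.61717449e-01,
        -1.18400446e+02],
       [ 0.00000000e+00,  0.00000000e+00,  0.00000000e+00,
         1.00000000e+00]])}
```

View pics/scene0.png

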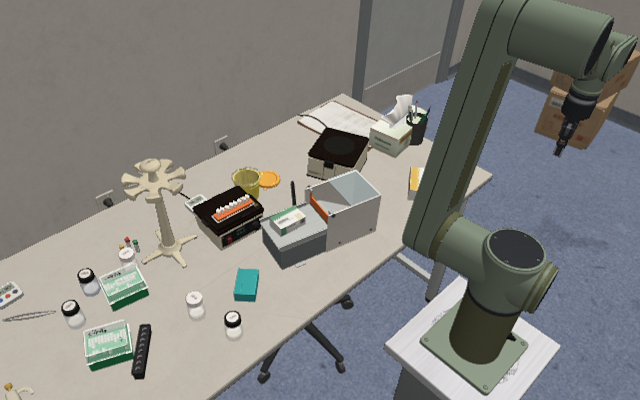

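View pics/side0.png

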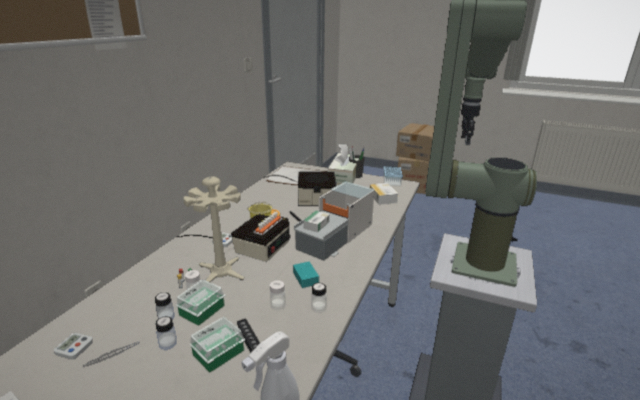

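The scene view shows the slide carton at about (289,220) on the grey deck, with the orange flap at (318,203) and the chute cheeks up to (380,180). The turquoise decoy is at (246,285). I'll locate the chute and carton next.

```bash
cat > h.py <<'E'
import numpy as np,cv2
def cloud(d,K,R,t):
    v,u=np.mgrid[:d.shape[0],:d.shape[1]]
    c=np.stack([(u-K[0,2])*d/K[0,0],(v-K[1,2])*d/K[1,1],d],-1)
    return (c-t)@R
E
python3 - <<'E'
from h import *
for n in("scene","side"):
    z=np.load(f"pics/{n}.npz"); P=cloud(z["d"],z["mtx"],z["R"],z["t"]); p=z["p"]; ok=z["d"]>0
    print(n,"cam",-z["R"].T@z["t"])
    cu={"scene":(240,400,160,285),"side":(285,385,175,265)}[n]
    roi=np.zeros(ok.shape,bool); roi[cu[2]:cu[3],cu[0]:cu[1]]=1; ok&=roi
    hsv=cv2.cvtColor(p,cv2.COLOR_RGB2HSV)
    org=ok&(hsv[...,0]<14)&(hsv[...,1]>150)&(hsv[...,2]>120)
    if n=="scene": org[:, :300]=0
    else: org[:,:318]=0
    print("orange",org.sum(),np.median(P[org],0),P[org].min(0),P[org].max(0))
    for nm,lo,hi in(("cheektop",141,153),("deck",80,90),("rail",94,102),("cartontop",111,123)):
        m=ok&(P[...,2]>lo)&(P[...,2]<hi)
        q=P[m][:,:2].astype(np.float32); uv=np.argwhere(m)
        print(nm,m.sum(),np.median(P[m][:,2]),"rect",cv2.minAreaRect(q),"uv",uv.min(0)[::-1],uv.max(0)[::-1])
    big=cv2.resize(p[cu[2]:cu[3],cu[0]:cu[1],::-1],None,fx=4,fy=4,interpolation=cv2.INTER_CUBIC)
    cv2.imwrite(f"pics/{n}_crop.png",big)
E
```

```text
scene cam [-196.41516895  770.3636812  1080.59399945]
orange 36 [525.85413133  28.71435386 119.72029518] [ 4.74796989e+02 -2.95674403e-01  7.93459869e+01] [570.44389427  43.77691614 136.323665  ]
cheektop 1208 147.29205346654848 rect ((494.84075927734375, -37.91778564453125), (176.70742797851562, 136.72776794433594), 75.5313491821289) uv [305 170] [380 216]
deck 1474 83.17953975155245 rect ((587.5741577148438, 12.097015380859375), (409.169677734375, 354.62799072265625), 62.25904083251953) uv [240 160] [378 251]
rail 554 96.63263215340582 rect ((565.0728759765625, 4.493896484375), (428.2091064453125, 257.863525390625), 79.41326904296875) uv [240 160] [379 247]
cartontop 798 115.21671961730576 rect ((532.7320556640625, 47.7742919921875), (388.0776062011719, 150.09617614746094), 57.61240768432617) uv [240 185] [379 230]
side cam [  73.09519348 1239.97972519  749.04652358]
orange 129 [515.2991619   30.32968615 109.60573914] [468.17926309  17.40263391  97.44059443] [562.37200963  42.73813221 122.14241001]
cheektop 415 151.01429307154933 rect ((496.286865234375, -42.06437683105469), (180.12208557128906, 136.97500610351562), 78.36046600341797) uv [319 181] [374 207]
deck 688 86.14644256547015 rect ((603.47314453125, -10.486785888671875), (360.95550537109375, 327.3663635253906), 76.06446075439453) uv [285 187] [373 240]
rail 672 99.1763111255838 rect ((560.054931640625, -54.236968994140625), (310.0252685546875, 527.9954223632812), 19.035783767700195) uv [285 175] [373 237]
cartontop 450 117.83154704980512 rect ((509.5096435546875, 21.814102172851562), (302.1711120605469, 130.37403869628906), 77.49114990234375) uv [304 192] [373 225]
```

View pics/scene_crop.png

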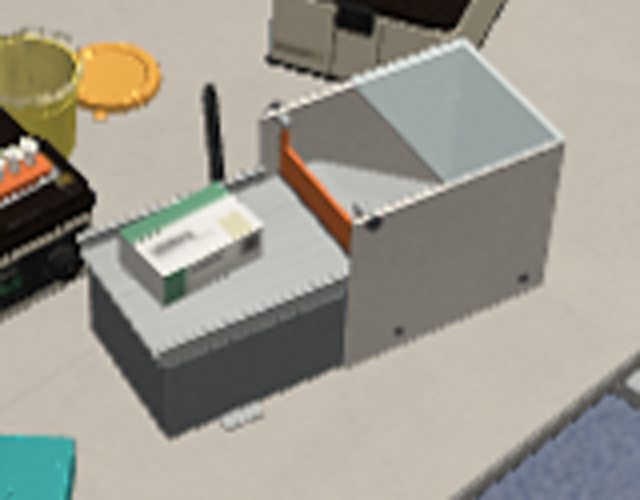

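```bash
python3 - <<'E'
from h import *
from plant import ctrl,sensors,optics
z=np.load("pics/scene.npz"); P=cloud(z["d"],z["mtx"],z["R"],z["t"])
print("carton px",P[222,286],P[216,292])
f=np.array([-.24,-.97,0]); f/=np.linalg.norm(f)
dn=np.array([0,0,-1.])
s=sensors.read_state(); print(np.round(s["eef_rot"],3).tolist())
for sg in(1,-1):
    x=sg*f; y=np.cross(dn,x); R=np.stack([x,y,dn],1)
    for p in([540,95,380],[555,170,125],[525,40,125]): print(sg,p,ctrl.solve_ik(p,R))
x=-f; R=np.stack([x,np.cross(dn,x),dn],1)
if ctrl.solve_ik([540,75,380],R) is None: R=np.stack([f,np.cross(dn,f),dn],1); print("flip")
ctrl.move_l(s["eef_pos"]+[0,0,120])
ctrl.move_ptp([540,75,380],R)
s=sensors.read_state(); p,d=optics.grab_frame("wrist")
np.savez("pics/w1.npz",p=p,d=d,pos=s["eef_pos"],rot=s["eef_rot"]); cv2.imwrite("pics/w1.png",p[:,:,::-1]); print(s["t"],s["eef_pos"],s["force"])
E
```

```text
carton px [533.72351437 140.01176151 115.07550993] [541.07607729 111.60836159 113.92285853]
[[0.968, 0.252, -0.0], [0.252, -0.968, 0.002], [0.0, -0.002, -1.0]]
1 [540, 95, 380] None
1 [555, 170, 125] [ 1.48176118e-01  3.56181557e-01  1.64302406e+00 -4.44089210e-16
  1.14238703e+00 -2.75086505e+00]
1 [525, 40, 125] None
-1 [540, 95, 380] [ 1.62737195e-02  8.20351202e-02  1.43113531e+00 -4.44089210e-16
  1.62842222e+00  2.58825203e-01]
-1 [555, 170, 125] [ 1.48176118e-01  3.56181557e-01  1.64302406e+00 -4.44089210e-16
  1.14238703e+00  3.90727602e-01]
-1 [525, 40, 125] [-8.84127286e-02  2.53885494e-01  1.77937542e+00 -4.44089210e-16
  1.10833174e+00  1.54138755e-01]
3.675 [540.15952666  74.16622233 379.92389321] [0.26265799 0.02928914 0.37023842]
```

View pics/w1.png

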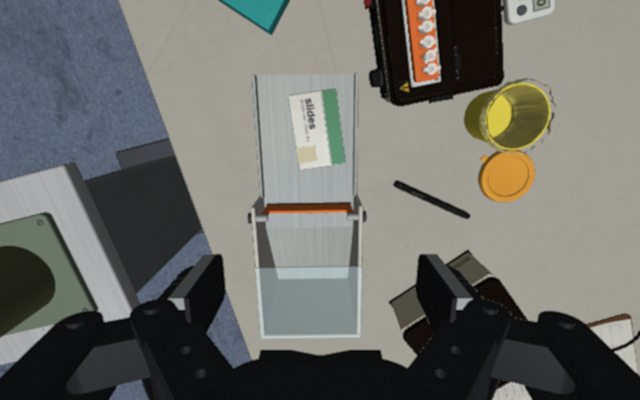

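The wrist view shows the chute axis running almost straight down the image. The carton is centred near (317,129) and slightly yawed, and the flap is at (310,209). Next is the metric fit from these pixels.

```bash
cat >> h.py <<'E'
def wrist(s_pos,s_rot,prm):
    T=np.eye(4);T[:3,:3]=s_rot;T[:3,3]=s_pos
    M=T@prm["T_tool_cam"]; return M[:3,:3],M[:3,3]   # cam->world
def ray(uv,K,Rc,tc,z):
    uv=np.atleast_2d(np.asarray(uv,float)); d=np.c_[(uv[:,0]-K[0,2])/K[0,0],(uv[:,1]-K[1,2])/K[1,1],np.ones(len(uv))]@Rc.T
    return tc+d*((z-tc[2])/d[:,2])[:,None]
E
python3 - <<'E'
from h import *
from plant import optics
prm=optics.camera_params("wrist"); K=prm["mtx"]
w=np.load("pics/w1.npz"); p,d=w["p"],w["d"]; Rc,tc=wrist(w["pos"],w["rot"],prm)
P=cloud(d,K,Rc.T,-Rc.T@tc)
hsv=cv2.cvtColor(p,cv2.COLOR_RGB2HSV)
v,u=np.mgrid[:400,:640]
# carton top: by height
m=((P[...,2]>108)&(P[...,2]<125)&(u>265)&(u<350)&(v>78)&(v<190)).astype(np.uint8)
m=cv2.morphologyEx(m,cv2.MORPH_OPEN,np.ones((5,5)))
c=max(cv2.findContours(m,0,2)[0],key=cv2.contourArea)
zt=np.median(P[m>0][:,2]); print("top z",zt)
X=ray(c[:,0,:],K,Rc,tc,117)[:,:2].astype(np.float32); r=cv2.minAreaRect(X); print("carton",r,cv2.boxPoints(r).tolist())
# deck outer corners & rail: deck region
for lo,hi,nm in((92,104,"rail"),(78,90,"deck")):
    mm=(P[...,2]>lo)&(P[...,2]<hi)&(u>245)&(u<370)&(v>60)&(v<205)
    print(nm,mm.sum(),np.median(P[mm][:,2]),cv2.minAreaRect(P[mm][:,:2].astype(np.float32)))
mm=(P[...,2]>60)&(u>245)&(u<370)&(v>60)&(v<205)
print("outer",cv2.minAreaRect(P[mm][:,:2].astype(np.float32)))
mm=(P[...,2]>143)&(P[...,2]<156)&(u>230)&(u<380)&(v>195)&(v<345)
print("cheek",mm.sum(),cv2.minAreaRect(P[mm][:,:2].astype(np.float32)))
o=(hsv[...,0]<14)&(hsv[...,1]>150)&(hsv[...,2]>110)&(u>255)&(u<365)&(v>195)&(v<225)
print("orange",o.sum(),P[o].mean(0),cv2.minAreaRect(P[o][:,:2].astype(np.float32)),P[o][:,2].min(),P[o][:,2].max())
E
```

```text
top z 117.89747166163411
carton ((549.6069946289062, 118.92546081542969), (85.09871673583984, 55.12452697753906), 84.47977447509766) [[518.0794067382812, 79.22484588623047], [572.9483032226562, 73.9220199584961], [581.1345825195312, 158.62606811523438], [526.2656860351562, 163.92889404296875]]
rail 1128 98.21009522913869 ((532.925048828125, 106.03585052490234), (158.30235290527344, 125.36094665527344), 76.9996337890625)
deck 8350 85.91913277750798 ((532.7122802734375, 105.14080810546875), (161.95860290527344, 118.01930236816406), 76.63764953613281)
outer ((532.9293212890625, 105.01362609863281), (162.00428771972656, 126.15264129638672), 76.73175048828125)
cheek 8255 ((498.22235107421875, -43.24327087402344), (174.50453186035156, 135.1193084716797), 76.9215087890625)
orange 210 [514.44905938  29.29249197 121.92807215] ((514.389892578125, 29.10100555419922), (2.766972064971924, 94.51942443847656), 76.8699722290039) 117.39862382609589 127.44612841612383
```

```bash
cat >> h.py <<'E'
a=np.deg2rad(76.8); F=-np.array([np.cos(a),np.sin(a),0]); L=np.array([-F[1],F[0],0]); O=np.array([514.6,28.5,0])
DN=np.array([0,0,-1.]); RT=np.stack([-F,np.cross(DN,-F),DN],1)
def W(x,y,z): return O+x*F+y*L+[0,0,z]
E
python3 - <<'E'
from h import *
from plant import ctrl,sensors,optics
ctrl.gripper_to(20)
ctrl.move_ptp(W(-172,12,230),RT)
ctrl.move_l(W(-172,12,119),vel=120,threshold=8)
f0=sensors.read_state()["force"]
print(ctrl.move_l(W(-90,12,119),vel=45,threshold=15))
s=sensors.read_state(); print(s["t"],(s["force"]-f0).round(2),s["grip_width"],s["eef_pos"],W(-90,12,119))
p,d=optics.grab_frame("wrist"); q,_=optics.grab_frame("scene")
np.savez("pics/w2.npz",p=p,d=d,pos=s["eef_pos"],rot=s["eef_rot"])
big=cv2.resize(q[160:285,240:400],None,fx=3.2,fy=3.2,interpolation=cv2.INTER_CUBIC)
im=np.vstack([cv2.resize(p,(512,320)),big[:280]]) if big.shape[1]==512 else p
cv2.imwrite("pics/w2.png",im[:,:,::-1])
E
```

```text
False
8.2 [ 0.31 -0.06  1.17] 19.668217862885086 [546.84957118 113.44428006 119.02214784] [546.83452514 113.38189082 119.        ]
```

View pics/w2.png

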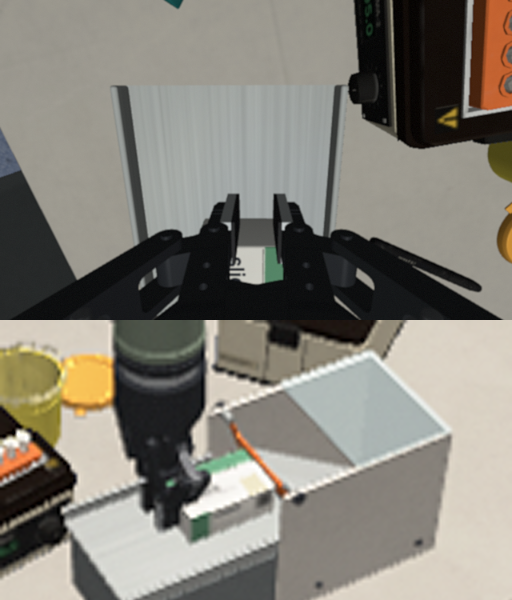

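The carton is square to the fingers and its nose has reached the flap, which is starting to open. I'll continue the push.

```bash
python3 - <<'E'
from h import *
from plant import ctrl,sensors,optics
f0=sensors.read_state()["force"]
def snap():
    q,_=optics.grab_frame("scene"); return cv2.resize(q[170:260,270:390],None,fx=4,fy=4,interpolation=cv2.INTER_CUBIC)
ims=[]
for x in(-40,-14):
    print(ctrl.move_l(W(x,12,119),vel=35,threshold=15)); s=sensors.read_state(); print(s["t"],(s["force"]-f0).round(2)); 
    if x==-14: ctrl.hold(.5)
    ims.append(snap())
cv2.imwrite("pics/p3.png",np.hstack([i[:,:400] for i in ims])[:,:,::-1])
E
```

```text
False
9.875 [ 0.57  0.63 -0.42]
False
10.8167 [1.6  7.06 1.53]
```

View pics/p3.png

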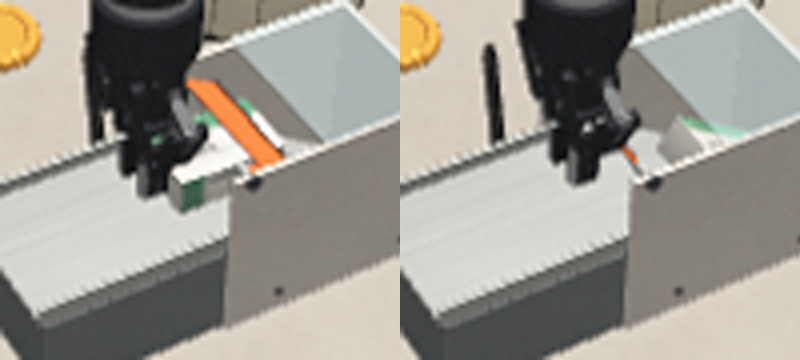

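The carton has gone over the edge and lies on the ramp, and the flap has dropped behind it. I'll retract and check.

```bash
python3 - <<'E'
from h import *
from plant import ctrl,sensors,optics
ctrl.move_l(W(-100,12,119),vel=80,threshold=15)
ctrl.move_l(W(-130,12,330),vel=180)
ctrl.hold(.3)
s=sensors.read_state(); print(s["t"],s["force"])
prm=optics.camera_params("wrist"); K=prm["mtx"]
p,d=optics.grab_frame("wrist"); q,_=optics.grab_frame("scene")
Rc,tc=wrist(s["eef_pos"],s["eef_rot"],prm); P=cloud(d,K,Rc.T,-Rc.T@tc)
C=np.stack([(P-O)@F,(P-O)@L,P[...,2]],-1)
hsv=cv2.cvtColor(p,cv2.COLOR_RGB2HSV)
o=(hsv[...,0]<14)&(hsv[...,1]>150)&(hsv[...,2]>110)&(abs(C[...,0])<60)&(abs(C[...,1])<60)
if o.any(): print("flap x,z",o.sum(),np.percentile(C[o],[5,50,95],axis=0).round(1).tolist())
big=cv2.resize(q[160:270,250:400],(512,375),interpolation=cv2.INTER_CUBIC)
cv2.imwrite("pics/p4.png",np.vstack([big,cv2.resize(p,(512,320))])[:600,:,::-1])
E
```

```text
14.225 [-1.01060509  1.15894135 -0.22017358]
flap x,z 126 [[-1.7, -8.6, 119.0], [-0.9, 13.5, 121.8], [0.1, 34.6, 123.6]]
```

View pics/p4.png

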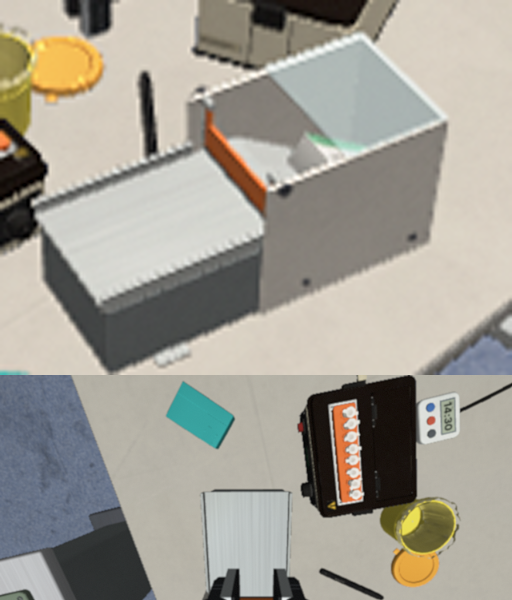

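The flap hangs shut (x about -1 mm along the panel top) and the deck is empty. One more look from above will show whether the carton reached the end wall.

```bash
python3 - <<'E'
from h import *
from plant import ctrl,sensors,optics
ctrl.move_l(W(-45,12,380),vel=180)
s=sensors.read_state(); prm=optics.camera_params("wrist"); K=prm["mtx"]
p,d=optics.grab_frame("wrist"); Rc,tc=wrist(s["eef_pos"],s["eef_rot"],prm)
P=cloud(d,K,Rc.T,-Rc.T@tc); C=np.stack([(P-O)@F,(P-O)@L,P[...,2]],-1)
for x in range(10,160,10):
    m=(abs(C[...,0]-x)<3)&(abs(C[...,1]-12)<12)
    if m.any(): print(x,m.sum(),np.median(C[m][:,2]).round(1), "ramp",85-max(0,(x-34))*np.tan(np.deg2rad(34)))
cv2.imwrite("pics/w5.png",p[:,:,::-1]); print(s["t"])
E
```

```text
20 77 85.9 ramp 85.0
30 78 85.9 ramp 85.0
40 55 82.2 ramp 80.95294889894544
50 51 75.8 ramp 74.20786373052117
60 109 149.4 ramp 67.4627785620969
70 177 149.7 ramp 60.71769339367263
80 205 83.5 ramp 53.972608225248365
90 122 150.6 ramp 47.227523056824104
100 88 151.0 ramp 40.482437888399836
110 83 150.9 ramp 33.73735271997557
120 79 151.0 ramp 26.9922675515513
130 77 151.0 ramp 20.24718238312704
140 80 151.0 ramp 13.502097214702772
150 79 150.8 ramp 6.757012046278504
15.025
```

View pics/w5.png

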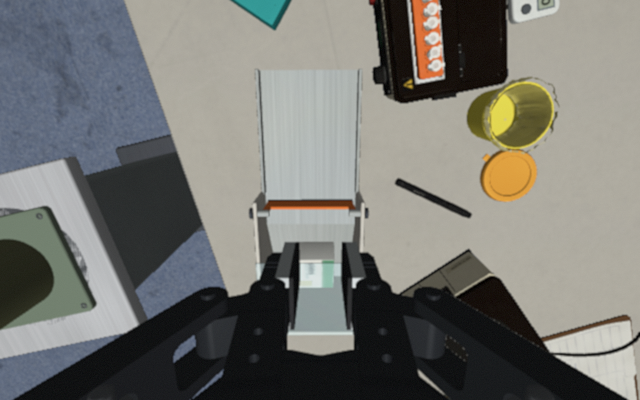

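The carton is inside, with its rear face at (316,242) to (316,261). I'll compare that with the expected resting place: bottom rear at x about 69, top rear at x about 86 and z about 88.

```bash
python3 - <<'E'
from h import *
from plant import ctrl,sensors,optics
s=sensors.read_state(); prm=optics.camera_params("wrist"); Rc,tc=wrist(s["eef_pos"],s["eef_rot"],prm)
for uv,z in(((316,242),61.7),((316,261),88)):
    X=ray([uv],prm["mtx"],Rc,tc,z)[0]-O; print(uv,(X@F).round(1),(X@L).round(1))
ctrl.finish_job(); print(s["t"])
E
```

```text
(316, 242) 70.6 6.6
(316, 261) 87.9 7.0
the job is handed in; nothing more can be done
15.075
```

The slide carton is down the chute and the flap is shut behind it. I handed the job in at 15.1 s of the 35 s allowed.

I pushed it with the two fingers parted about 20 mm, without gripping, and it squared up and went through the flap. It tipped over the inner edge and slid down the ramp. I then drew the fingers back out and raised them clear.

Last checks:
- **Flap:** its panel measured x = -1.7 to +0.1 mm, so it hangs vertical, and the deck is empty.
- **Carton:** its rear edges measured x = 70.6 and 87.9 mm, against 68.6 and 86.5 mm expected when resting on the end wall. That agrees within the 2 mm calibration.
- **Forces:** about 7 N at most in the readings taken during the push, at the moment the carton tipped. Nothing reached the 15 N stop.
- **Other objects:** in the later views I saw nothing disturbed near the chute. I did not measure the bystanders' positions again.

No check failed or disagreed.

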